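Roll down the laminate on a bedside medicine chart

TASK

The long medicine chart has just had a stiff laminate sheet stuck on. Take the roller with the wide drum from the white tray and roll it lengthwise along the middle of the long sheet, from close to one end to close to the other, pressing it steadily about half-way down on its springs but never bearing down hard. Then stand the roller upright on the white tray again and let go.

Things in the scene. Friction and masses are not known exactly. Their poses are not given: they have to be found in the camera images.
- roller_grip (a point): Centre of the wooden grip, 26 (x) x 44 (y) x 46 mm high, of the loose wide roller (0.3 kg); pinch it along x. z up. Black drum below: radius 18, 60 wide, axle along y under the grip, rolls along x; its lowest line is 71 below this point, a steel bridge 23 below. Stands on skids (76 long, 72 wide over all, 2 off the ground), leaning up to 3 deg. The slim roller (20 mm drum) is not wanted.
- chart_centre (a point): Top centre of the long white laminate sheet with ruled grid, 200 (x, length) x 110 (y) x 5 mm, top 30 above the table, z up. Sprung on a fixed board: pressed anywhere it sinks straight down, level, at 2 N plus 1 N per mm, and stops hard at 10 mm (12 N); half-way is 5 mm, 7 N; let go, it rises. The 100 mm square sheet farther back is not wanted.
- tray_in (a point): Centre of the inner floor of the fixed white ceramic tray, inside 148 (x) x 268 (y) mm, rim 12 mm above this floor, floor 6 mm above the table, z up. The two rollers stand on it about 130 mm apart along y, their grip centres 71 mm above this floor.
- roller_drum (a joint): Turning angle of the wide roller's drum about its axle in rad, 0 at the start; it changes 1 rad per 18 mm rolled, sign by direction, and turns freely with slight friction.
Not all that is in view belongs to the job. Leave any purple look-alike of the part that bears roller_grip alone.

How it is judged:
By the outcome, as a careful person would: the job done as asked, in the order asked, and still so for the second after the job is handed in, with the robot touching nothing.
It also fails if it takes over 54 s, if anything falls off the work surface, if the arm or the gripper's body presses on something with over 40 N, if the wrist force passes 120 N, or if a joint passes its speed limit or range.

ROBOT

A 6-joint arm with a two-finger parallel gripper is mounted at the origin on the work surface. World frame = base frame: x ahead of the robot, y to its left, z up, the work surface at z = 0. Lengths are in m, angles in rad, forces in N, time in s.
With the tool pointing down it reaches from about 0.375 to 0.925 m from the base axis. Payload 5.7 kg.
Tool frame: the origin (TCP) lies midway between the tips of the shut fingers; the grasp point (between the pads) lies 19 mm behind it; z points along the fingers, y is the line along which they close (so a half turn about z gives the same grasp; the last joint's range is limited). The gripper opens to 85 mm and grips with 20 to 120 N. Pads are 22 mm wide; open, the fingers measure 114 mm over their backs; the gripper's body (76 mm by 85 mm) begins 54 mm behind the grasp point. The pads swing forward as they close: fully open they stand 13 mm farther back than shut.
Start: joints at [1.15, 0.359, 1.51, -0, 1.272, -0.115], TCP at [0.181, 0.572, 0.231] pointing down, gripper open.
Joint ranges: [-2.97, 2.97], [-1.01, 2.36], [0.21, 2.38], [-0.96, 4.11], [0.2, 2.71], [-2.98, 2.98]. Speed limits (rad/s): [2.39, 2.39, 3.14, 3.14, 3.14, 3.14].

INTERFACE

Orientations are given as a unit quaternion [x, y, z, w].
In Python, from workcell import monitor, cams, job gives the robot as it stands. The module is installed in compiled form; this text tells all that it offers.
- The arm moves only by the tool step_arm, never from a script. Its argument "commands" is a list of rows, each a list of 3 entries, a list of its own where there are three numbers: the shift along the tool's x, y, z scaled (see below), then the turn, a rotation vector about the tool's x, y, z scaled (see below), then the opening, from 0 (shut) to 1 (fully open). In form: [[[tx, ty, tz], [rx, ry, rz], grip], ...]. A call has 1 to 20 rows; each row shifts and turns the commanded pose from where the row before left it, along the tool's axes as they then stand; what a row does not reach is not made up. The controller multiplies each number of a shift by 3 cm and each number of a turn by 2 rad. A row lasts 1/10 s, in which the tool goes at most 50 mm and 8.59 degrees, less where a joint would pass 70% of its speed; a pose out of reach is approached as far as the arm can. A call with a number of a shift or a turn outside -1 to 1 is refused whole. A call with a gripper value outside its range is refused whole. The fingers move at their own pace and stop on an object; "squeeze" is the grip in N (left out, the last holds). Time passes only in rows, so rows that do not move let the fingers close. It gives the time, the measured TCP pose, the force, the opening and the grip force at its end, in the units of the state.
- monitor.observe(): the state, without advancing time (a new reading comes with each control period).
- cams.snapshot(name): name is "scene" or "top" or "wrist"; returns the picture (480x640x3 uint8, blue, green, red); there is no depth.
- cams.camera_params(name): a dict with "fx", "fy", "cx", "cy" (pixels), "origin" and "rotation" of the camera in the world. Camera axes: x right, y down, z forward; pixel columns grow to the right and rows downward; lengths in m; the calibration is good to about 2 mm. A picture is of the moment at which its call begins: read the wrist's pose just before it. camera_params takes no time and is no camera call; for the wrist camera it gives the pose at the moment of the call.
- job.close_job(): hands the job in; it is judged then, once.
The state is a dict: "time": time; "joints": joint angles; "joint_velocities": joint speeds; "joint_efforts": joint torques, N m; "tool_pos": TCP position; "orientation": TCP orientation; "ft_force": force on the tool from outside, world axes, zero at the start; "torque": the same for the moment, N m; "width": finger opening in m; "grasp_force": force on a finger pad.
Only numpy, scipy, OpenCV 4.12 (cv2) and the standard library are available. Lean on these libraries where they do the work, as an engineer would, in place of code of your own. Each camera call takes 0.05 s, during which the arm holds its last target. There are 200 camera calls.

## Working session

There is one attempt and no reset: what is moved stays moved. The work goes in short steps, Python scripts to look and compute and a tool call to move; the robot and the scene stay as the last step left them, time stands still between calls to the robot, and variables do not carry over. Pictures are saved under pics/ and viewed, at most 10 in all, crops included, and the job is handed in when it is done.

Besides the shell and the picture viewer there is one more tool, called after "Call:" as a command line: name --argument value ..., lists and objects as JSON in quotes. step_arm: Moves the arm, as the interface text tells. Its arguments: {"type":"object","properties":{"commands":{"type":"array","items":{"type":"array"}},"squeeze":{"type":"number"}},"required":["commands"]}

```bash
mkdir -p pics; cat > h.py <<'E'
import numpy as np,cv2
from workcell import monitor,cams,job
from scipy.spatial.transform import Rotation as R
def params(n):
    p=cams.camera_params(n); return p
def pt(p,u,v,z):
    d=np.array(p["rotation"])@np.array([(u-p["cx"])/p["fx"],(v-p["cy"])/p["fy"],1.0]); o=np.array(p["origin"])
    return o+d*(z-o[2])/d[2]
def px(p,X):
    c=np.array(p["rotation"]).T@(np.array(X)-np.array(p["origin"])); return p["fx"]*c[0]/c[2]+p["cx"],p["fy"]*c[1]/c[2]+p["cy"]
E
python3 - <<'E'
from h import *
for n in("top","scene"):
    cv2.imwrite(f"pics/{n}0.png",cams.snapshot(n)); p=params(n); print(n,{k:np.round(p[k],4).tolist() for k in p if k in("fx","fy","cx","cy","origin","rotation")})
s=monitor.observe(); print(s)
E
```

```text
top {'fx': 507.7902, 'fy': 507.7902, 'cx': 321.2918, 'cy': 239.0115, 'origin': [0.437, 0.0178, 0.9064], 'rotation': [-0.7017, 0.7117, -0.0326, 0.0047]}
scene {'fx': 561.3496, 'fy': 561.3496, 'cx': 326.5832, 'cy': 240.8286, 'origin': [1.041, 0.2419, 0.7148], 'rotation': [0.4904, 0.7968, -0.2958, -0.1927]}
{'time': 0.1, 'joints': array([ 1.14990193e+00,  3.59402180e-01,  1.51134705e+00,  2.24511363e-05,
        1.27250015e+00, -1.15094244e-01]), 'joint_velocities': array([ 0.00097843, -0.00116757, -0.0018299 , -0.00167319,  0.00122923,
       -0.00138802]), 'joint_efforts': array([ 1.83157831e-04, -5.28646731e+01, -2.79351085e+01, -3.55202901e-04,
        4.99199872e-03, -4.72171439e-05]), 'tool_pos': array([0.18037396, 0.57159275, 0.23054728]), 'orientation': array([ 1.52308227e-01,  9.88332696e-01, -7.95954302e-04, -2.29693255e-04]), 'ft_force': array([ 0.15716532,  0.23745066, -0.44281367]), 'torque': array([-0.01463912,  0.01734515, -0.01681577]), 'grasp_force': 0.0, 'width': 0.08536183051158297}
```

```bash
sed -i 's/p=cams.camera_params(n); return p/p=dict(cams.camera_params(n)); p["rotation"]=R.from_quat(p["rotation"]).as_matrix(); return p/' h.py
```

```text
(no output)
```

View pics/top0.png

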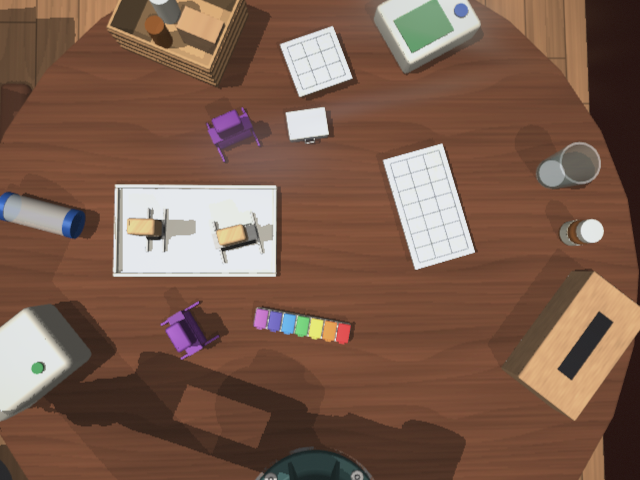

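View pics/scene0.png

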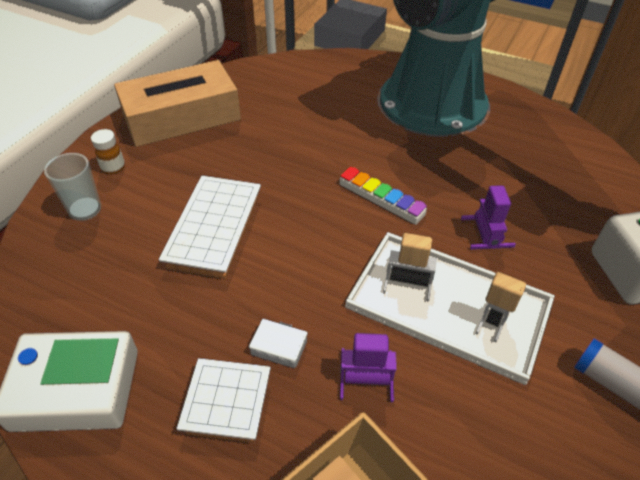

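Candidates: wide roller on the tray at top (236,236) / scene (415,262), black wide drum; slim roller at top (147,229) / scene (503,305); purple look-alikes at top (231,130) and (185,332). The long sheet is at top (428,207); the square one at (316,62) is not wanted. I choose (236,236) and check it in a crop.

```bash
python3 - <<'E'
from h import *
t=cv2.imread("pics/top0.png"); s=cv2.imread("pics/scene0.png")
a=cv2.resize(t[200:275,200:280],(400,375),interpolation=cv2.INTER_CUBIC)
b=cv2.resize(s[225:305,370:450],(375,375),interpolation=cv2.INTER_CUBIC)
c=cv2.resize(t[140:275,375:480],None,fx=2.0,fy=2.0,interpolation=cv2.INTER_CUBIC)
im=np.zeros((580,780,3),np.uint8); im[:375,:400]=a; im[:375,400:775]=b
cv2.imwrite("pics/crop1.png",im[:375])
p=params("top")
g=[pt(p,u,v,.030) for u,v in((384,158),(443,144.5),(474,252),(417,269))]
print(np.round(g,4).tolist(), np.round(np.mean(g,0),4))
for i in range(4): print(np.linalg.norm(g[i]-g[i-3]))
for u,v in((114,185),(277,185),(277,276),(114,276)): print(pt(p,u,v,.018).round(4))
print(pt(p,232,235.5,.1).round(4), pt(params("scene"),416,243,.1).round(4))
E
```

```text
[[0.6238, -0.1294, 0.03], [0.6471, -0.2345, 0.03], [0.4568, -0.284, 0.03], [0.4287, -0.1828, 0.03]] [ 0.5391 -0.2077  0.03  ]
0.10772920200173561
0.19663558825234312
0.1050157465275418
0.2022785402828166
[0.5822 0.3409 0.018 ]
[0.5797 0.0588 0.018 ]
[0.4202 0.0605 0.018 ]
[0.4246 0.3399 0.018 ]
[0.4867 0.1268 0.1   ] [0.496  0.1286 0.1   ]
```

View pics/crop1.png

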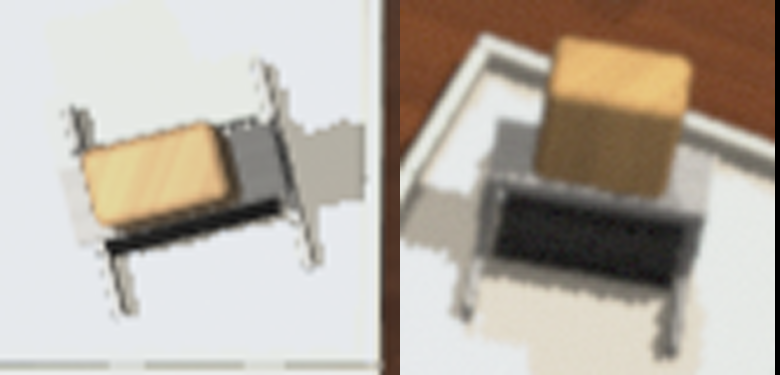

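The crop confirms it: a wide black drum under the wooden grip, with the grip top centred at top (231.6,235), which is about (0.487,0.127). The chart centre is about (0.539,-0.208). Both are yawed about 14–15°. Moving above the roller.

Call:
step_arm --commands '[[[0,0,0],[0,0,0.0635],1],[[0,0,0],[0,0,0.0635],1],[[0,0,0],[0,0,0.0635],1],[[0,0,0],[0,0,0.0635],1],[[0,0,0],[0,0,0.0635],1],[[0,0,0],[0,0,0.0635],1],[[0,0,0],[0,0,0.0635],1],[[0,0,0],[0,0,0.0635],1]]'

```text
time: 0.9
tool_pos: [0.1805, 0.5718, 0.2308]
orientation: [0.616, 0.788, -0.001, 0.0]
ft_force: [-0.1, 0.5, -1.2]
width: 0.0856
grasp_force: 0.0
```

Call:
step_arm --commands '[[[-0.94,0.346,0],[0,0,0],1],[[-0.94,0.346,0],[0,0,0],1],[[-0.94,0.346,0],[0,0,0],1],[[-0.94,0.346,0],[0,0,0],1],[[-0.94,0.346,0],[0,0,0],1],[[-0.94,0.346,0],[0,0,0],1],[[-0.94,0.346,0],[0,0,0],1],[[-0.94,0.346,0],[0,0,0],1],[[-0.94,0.346,0],[0,0,0],1],[[-0.94,0.346,0],[0,0,0],1],[[-0.94,0.346,0],[0,0,0],1],[[-0.94,0.346,0],[0,0,0],1],[[-0.94,0.346,0],[0,0,0],1],[[-0.94,0.346,0],[0,0,0],1],[[-0.94,0.346,0],[0,0,0],1],[[-0.94,0.346,0],[0,0,0],1],[[-0.94,0.346,0],[0,0,0],1],[[-0.94,0.346,0],[0,0,0],1],[[0,0,0],[0,0,0],1],[[0,0,0],[0,0,0],1]]'

```text
time: 2.9
tool_pos: [0.4865, 0.1259, 0.2309]
orientation: [0.614, 0.789, -0.0, -0.001]
ft_force: [-0.1, 0.4, 0.2]
width: 0.0852
grasp_force: 0.0
```

```bash
cat >> h.py <<'E'
def state():
    s=monitor.observe(); M=R.from_quat(s["orientation"]).as_matrix()
    print("t",round(s["time"],2),"pos",s["tool_pos"].round(4),"yaw_y",np.degrees(np.arctan2(M[1,1],M[0,1])).round(2),"z",M[:,2].round(4),"f",s["ft_force"].round(2),"w",round(s["width"],4),"g",round(s["grasp_force"],1),"j",s["joints"].round(2)); return s,M
def shift(M,d): print("tool shift mm",(M.T@np.array(d)*1000).round(1))
E
python3 - <<'E'
from h import *
state(); p=params("wrist"); cv2.imwrite("pics/w1.png",cams.snapshot("wrist"))
np.save("w1.npy",p,allow_pickle=True)
print(px(p,[.487,.127,.1]))
E
```

```text
t 2.9 pos [0.4865 0.1259 0.2309] yaw_y 14.17 z [-1.3e-03  2.0e-04 -1.0e+00] f [-0.12  0.4   0.17] w 0.0852 g 0.0 j [ 0.12  0.22  1.72  0.    1.21 -0.13]
(np.float64(326.36536976529527), np.float64(222.75757223879816))
```

View pics/w1.png

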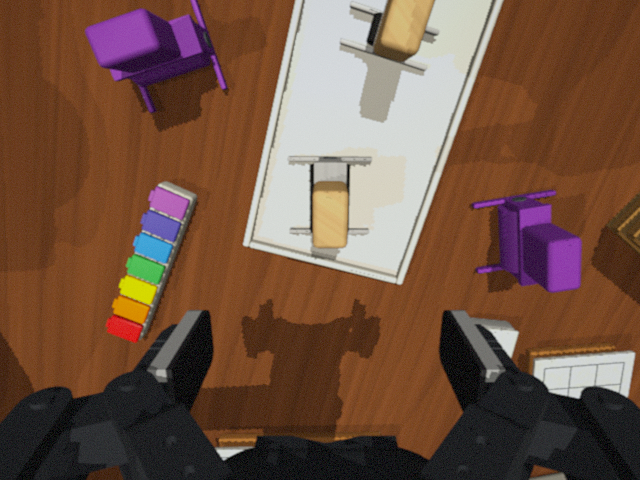

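The wrist view shows the wide roller's grip top at about (331,218), against a predicted (326,223). Its skids run horizontally in the image, so the yaw already matches. Converting this to a shift.

```bash
python3 - <<'E'
from h import *
p=np.load("w1.npy",allow_pickle=True).item()
s,M=state(); g=pt(p,331,218.5,.1); print(g, pt(p,331,160,.029),pt(p,330,231,.029)); g[2]=.060; shift(M,g-s["tool_pos"])
for u,v in((248,245),(402,281)): print(pt(p,u,v,.018))
E
```

```text
t 2.95 pos [0.4861 0.1265 0.2309] yaw_y 14.23 z [-1.4e-03  2.0e-04 -1.0e+00] f [0.13 0.64 0.6 ] w 0.0856 g 0.0 j [ 0.12  0.22  1.72  0.    1.21 -0.13]
[0.48944178 0.1308905  0.1       ] [0.4821112  0.16273056 0.029     ] [0.4971738  0.10043054 0.029     ]
tool shift mm [  3.4   4.6 170.9]
[0.42584295 0.064465   0.018     ]
[0.57939776 0.06468575 0.018     ]
```

Call:
step_arm --commands '[[[0.06,0.08,0.6],[0,0,0],1],[[0.06,0.08,0.6],[0,0,0],1],[[0,0,0.6],[0,0,0],1],[[0,0,0.6],[0,0,0],1],[[0,0,0.6],[0,0,0],1],[[0,0,0.6],[0,0,0],1],[[0,0,0.6],[0,0,0],1],[[0,0,0.6],[0,0,0],1],[[0,0,0.3],[0,0,0],1],[[0,0,0.2],[0,0,0],1],[[0,0,0.2],[0,0,0],1],[[0,0,0.2],[0,0,0],1],[[0,0,0],[0,0,0],1],[[0,0,0],[0,0,0],1]]'

```text
time: 4.35
tool_pos: [0.4907, 0.1309, 0.0605]
orientation: [0.614, 0.789, 0.0, 0.0]
ft_force: [0.4, 0.1, -0.3]
width: 0.0853
grasp_force: 0.0
```

```bash
python3 - <<'E'
from h import *
state(); cv2.imwrite("pics/w2.png",np.hstack([cv2.resize(cams.snapshot("wrist"),(400,300)),cv2.resize(cams.snapshot("scene")[150:330,310:550],(400,300))]))
E
```

```text
t 4.35 pos [0.4907 0.1309 0.0605] yaw_y 14.26 z [ 3.e-04 -0.e+00 -1.e+00] f [ 0.43  0.14 -0.26] w 0.0853 g 0.0 j [ 0.12  0.46  1.88 -0.    0.8  -0.12]
```

View pics/w2.png

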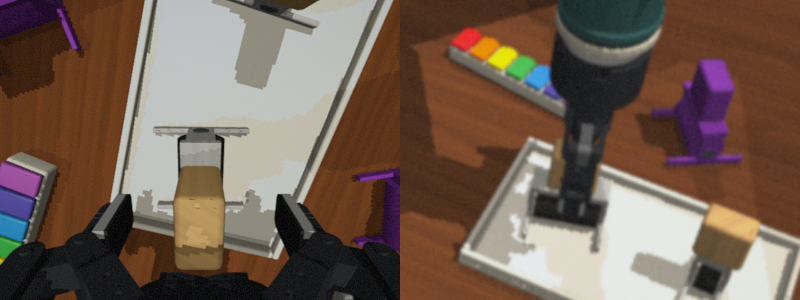

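The fingers straddle the grip evenly: the wooden block at (199,220) sits midway between the pads. Closing, then lifting.

Call:
step_arm --commands '[[[0,0,0],[0,0,0],0],[[0,0,0],[0,0,0],0],[[0,0,0],[0,0,0],0],[[0,0,0],[0,0,0],0],[[0,0,0],[0,0,0],0],[[0,0,0],[0,0,0],0],[[0,0,0],[0,0,0],0],[[0,0,0],[0,0,0],0],[[0,0,0],[0,0,0],0],[[0,0,0],[0,0,0],0]]' --squeeze 60

```text
time: 5.45
tool_pos: [0.4907, 0.1309, 0.0604]
orientation: [0.614, 0.789, 0.0, 0.0]
ft_force: [-0.2, -0.1, 3.7]
width: 0.0252
grasp_force: 60.7
```

Call:
step_arm --commands '[[[0,0,-0.2],[0,0,0],0],[[0,0,-0.4],[0,0,0],0],[[0,0,-0.6],[0,0,0],0],[[0,0,-0.7],[0,0,0],0],[[0,0,-0.6],[0,0,0],0],[[0,0,-0.5],[0,0,0],0],[[0,0,0],[0,0,0],0],[[0,0,0],[0,0,0],0],[[0,0,0],[0,0,0],0]]'

```text
time: 6.35
tool_pos: [0.4897, 0.1308, 0.1496]
orientation: [0.614, 0.789, -0.001, -0.001]
ft_force: [-0.4, 0.0, -3.8]
width: 0.0254
grasp_force: 60.4
```

```bash
python3 - <<'E'
from h import *
s,M=state(); F=[]
p=params("wrist"); w=cams.snapshot("wrist")
c=cams.snapshot("scene")
for i in range(8): cams.snapshot("top"); F.append(monitor.observe()["ft_force"])
print(np.mean(F,0),np.std(F,0))
cv2.imwrite("pics/w3.png",np.hstack([cv2.resize(w,(400,300)),cv2.resize(c[120:300,310:550],(400,300))]))
# target: roller axis -88mm end of chart
c=np.array([.5391,-.2077]); a=np.radians(14.7); e=c-.088*np.array([np.cos(a),np.sin(a)]); print(e)
shift(M,[*(e-s["tool_pos"][:2]),0])
E
```

```text
t 6.35 pos [0.4897 0.1308 0.1496] yaw_y 14.27 z [-1.6e-03 -3.0e-04 -1.0e+00] f [-0.42  0.02 -3.77] w 0.0254 g 60.4 j [ 0.12  0.32  1.8  -0.    1.02 -0.12]
[-0.1629535  -0.23783998 -3.35768738] [0.5310519  0.30122776 0.24604225]
[ 0.45398044 -0.2300307 ]
tool shift mm [-3.409e+02 -1.235e+02  2.000e-01]
```

View pics/w3.png

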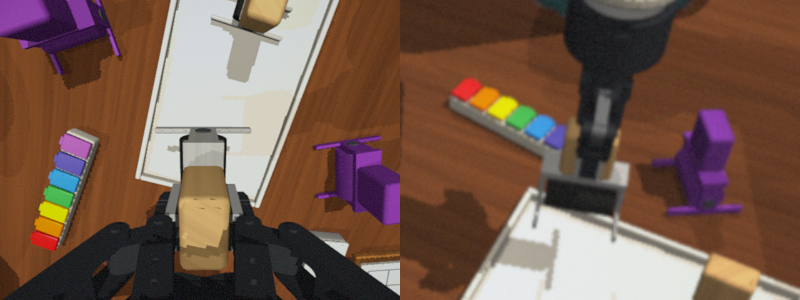

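The roller is held square and lifted clear of the tray, and the load reads about 3 N. Moving above the chart centre for a close look.

Call:
step_arm --commands '[[[-0.4,-0.04,-0.3],[0,0,0],0],[[-0.8,-0.08,-0.3],[0,0,0],0],[[-0.85,-0.09,-0.3],[0,0,0],0],[[-0.85,-0.09,-0.3],[0,0,0],0],[[-0.85,-0.09,0],[0,0,0],0],[[-0.85,-0.09,0],[0,0,0],0],[[-0.85,-0.09,0],[0,0,0],0],[[-0.85,-0.09,0],[0,0,0],0],[[-0.85,-0.09,0],[0,0,0],0],[[-0.85,-0.09,0],[0,0,0],0],[[-0.85,-0.09,0],[0,0,0],0],[[-0.85,-0.09,0],[0,0,0],0],[[-0.85,-0.09,0],[0,0,0],0],[[-0.5,-0.05,0],[0,0,0],0],[[-0.3,-0.03,0],[0,0,0],0],[[0,0,0],[0,0,0],0],[[0,0,0],[0,0,0],0]]'

```text
time: 8.55
tool_pos: [0.5395, -0.2071, 0.1863]
orientation: [0.614, 0.789, 0.0, -0.001]
ft_force: [0.4, 0.7, -3.0]
width: 0.0252
grasp_force: 60.2
```

```bash
python3 - <<'E'
from h import *
s,M=state(); p=params("wrist"); w=cams.snapshot("wrist"); cv2.imwrite("pics/w4.png",w); np.save("w4.npy",p,allow_pickle=True)
c=np.array([.5391,-.2077]); a=np.radians(14.7); X=np.array([np.cos(a),np.sin(a)]);Y=np.array([-X[1],X[0]])
for i,j in((-.1,-.055),(-.1,.055),(.1,.055),(.1,-.055)): print(np.round(px(p,[*(c+i*X+j*Y),.03]),1))
E
```

```text
t 8.55 pos [ 0.5395 -0.2071  0.1863] yaw_y 14.27 z [-7.e-04  8.e-04 -1.e+00] f [ 0.4   0.73 -3.01] w 0.0252 g 60.2 j [-0.49  0.37  1.61  0.    1.16 -0.74]
[204.  280.9]
[188.7 144.6]
[459.6 142.5]
[446.6 279.3]
```

View pics/w4.png

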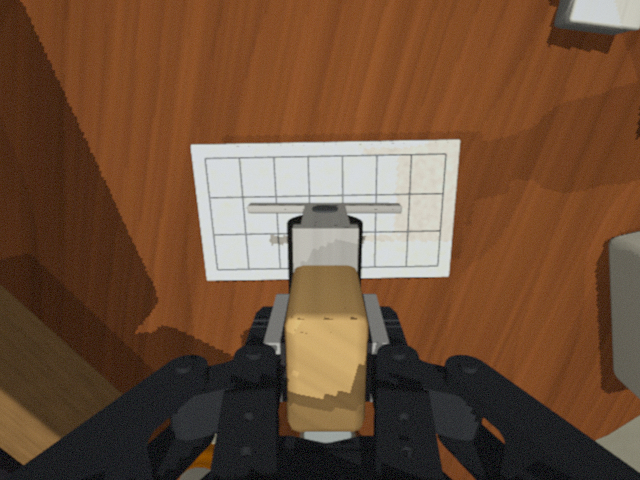

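```bash
python3 - <<'E'
from h import *
p=np.load("w4.npy",allow_pickle=True).item(); s,M=state()
g=np.array([pt(p,u,v,.03) for u,v in((206,282),(191,145),(461,139.5),(449,276.5))]); c=g.mean(0); print(g.round(4).tolist(),c)
for v in (g[3]-g[0],g[2]-g[1],g[0]-g[1],g[3]-g[2]): print(np.linalg.norm(v),np.degrees(np.arctan2(v[1],v[0])))
w=cv2.imread("pics/w4.png"); cv2.imwrite("pics/c5.png",cv2.resize(w[130:300,180:470],None,fx=2.7,fy=2.7,interpolation=cv2.INTER_CUBIC))
v=pt(p,400,208,.14)-pt(p,249,207,.14); print("skid",np.degrees(np.arctan2(v[1],v[0])))
E
```

```text
t 8.6 pos [ 0.5394 -0.2068  0.1862] yaw_y 14.3 z [-8.e-04  8.e-04 -1.e+00] f [-0.14 -0.53 -3.49] w 0.0252 g 60.2 j [-0.49  0.37  1.61  0.    1.16 -0.74]
[[0.4581, -0.2868, 0.03], [0.4301, -0.1798, 0.03], [0.6222, -0.1268, 0.03], [0.6509, -0.2327, 0.03]] [ 0.54030132 -0.20652095  0.03      ]
0.20026700715519294 15.689633633816156
0.19920863382050272 15.413243741316702
0.11064861768106822 -75.36118523991951
0.1096733240822865 -74.8163484168069
skid 13.885602005935873
```

View pics/c5.png

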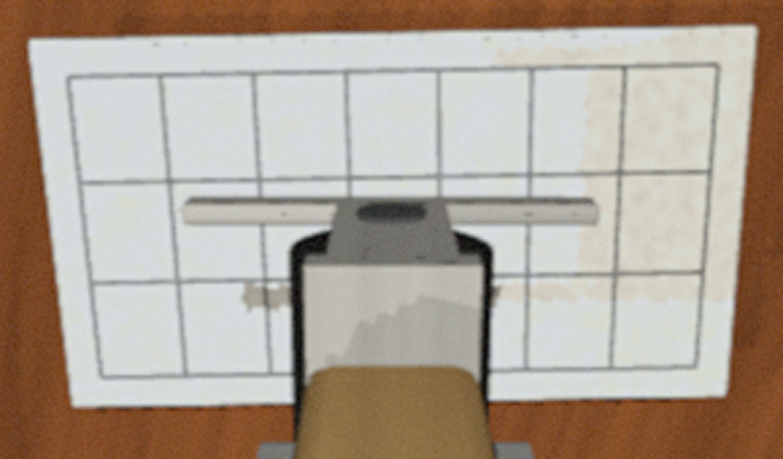

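The sheet corners fit 200×110 mm, with the centre at (0.5403,-0.2065) and a yaw of 15.5°. Aligning and going down above the near end.

Call:
step_arm --commands '[[[0,0,0],[0,0,-0.01],0],[[0.01,-0.3,0.2],[0,0,0],0],[[0,-0.5,0.3],[0,0,0],0],[[0,-0.5,0.3],[0,0,0],0],[[0,-0.5,0.4],[0,0,0],0],[[0,-0.5,0.4],[0,0,0],0],[[0,-0.4,0.4],[0,0,0],0],[[0,-0.2,0.4],[0,0,0],0],[[0,0,0.4],[0,0,0],0],[[0,0,0.25],[0,0,0],0],[[0,0,0.15],[0,0,0],0],[[0,0,0],[0,0,0],0],[[0,0,0],[0,0,0],0],[[0,0,0],[0,0,0],0]]'

```text
time: 10.0
tool_pos: [0.4565, -0.2309, 0.0908]
orientation: [0.606, 0.796, -0.0, 0.001]
ft_force: [-0.5, 0.0, -2.7]
width: 0.0256
grasp_force: 60.1
```

```bash
cat >> h.py <<'E'
def where(n=6):
    s,M=state(); c=np.array([.5403,-.2065]); a=np.radians(15.5); d=s["tool_pos"][:2]-c
    print("along/across mm",1e3*(d@[np.cos(a),np.sin(a)]),1e3*(d@[-np.sin(a),np.cos(a)]))
    F=[]
    for i in range(n): cams.snapshot("top"); F.append(monitor.observe()["ft_force"])
    print("meanF",np.mean(F,0).round(2))
E
python3 -c "from h import *;where()"
```

```text
t 10.0 pos [ 0.4565 -0.2309  0.0908] yaw_y 15.43 z [ 9.e-04 -7.e-04 -1.e+00] f [-0.51  0.05 -2.74] w 0.0256 g 60.1 j [-0.6   0.41  1.85 -0.    0.88 -0.87]
along/across mm -87.26900794540268 -1.1593809614087056
meanF [ 0.12 -0.1  -3.19]
```

Call:
step_arm --commands '[[[0.03,0,0.07],[0,0,0],0],[[0,0,0.07],[0,0,0],0],[[0,0,0.06],[0,0,0],0],[[0,0,0.06],[0,0,0],0],[[0,0,0],[0,0,0],0],[[0,0,0],[0,0,0],0],[[0,0,0],[0,0,0],0]]'

```text
time: 11.0
tool_pos: [0.4556, -0.2298, 0.0826]
orientation: [0.606, 0.796, -0.0, -0.0]
ft_force: [-1.3, 0.3, 1.0]
width: 0.0258
grasp_force: 60.7
```

```bash
python3 -c "from h import *;where()"
```

```text
t 11.0 pos [ 0.4556 -0.2298  0.0826] yaw_y 15.41 z [-2.e-04  0.e+00 -1.e+00] f [-1.32  0.3   1.  ] w 0.0258 g 60.7 j [-0.6   0.42  1.86 -0.    0.86 -0.87]
along/across mm -87.8462180013375 0.2182992574820481
meanF [-1.19  1.12  0.73]
```

Pressing with 3.9 N gives about 1.9 mm of sink, as expected. 3.1 mm more for half-way.

Call:
step_arm --commands '[[[0,0,0.04],[0,0,0],0],[[0,0,0.04],[0,0,0],0],[[0,0,0.025],[0,0,0],0],[[0,0,0],[0,0,0],0],[[0,0,0],[0,0,0],0],[[0,0,0],[0,0,0],0]]'

```text
time: 11.9
tool_pos: [0.4557, -0.2298, 0.0794]
orientation: [0.606, 0.796, -0.0, -0.0]
ft_force: [-2.4, 2.2, 4.6]
width: 0.0254
grasp_force: 60.9
```

```bash
python3 -c "from h import *;where(8)"
```

```text
t 11.9 pos [ 0.4557 -0.2298  0.0794] yaw_y 15.41 z [-0. -0. -1.] f [-2.41  2.22  4.59] w 0.0254 g 60.9 j [-0.6   0.43  1.86 -0.    0.85 -0.87]
along/across mm -87.75864739476062 0.1377986671838849
meanF [-0.99  2.48  3.74]
```

The force is 6.95 N. Rolling the first half.

Call:
step_arm --commands '[[[0,0.04,0],[0,0,0],0],[[0,0.08,0],[0,0,0],0],[[0,0.12,0],[0,0,0],0],[[0,0.16,0],[0,0,0],0],[[0,0.16,0],[0,0,0],0],[[0,0.16,0],[0,0,0],0],[[0,0.16,0],[0,0,0],0],[[0,0.16,0],[0,0,0],0],[[0,0.16,0],[0,0,0],0],[[0,0.16,0],[0,0,0],0],[[0,0.16,0],[0,0,0],0],[[0,0.16,0],[0,0,0],0],[[0,0.16,0],[0,0,0],0],[[0,0.16,0],[0,0,0],0]]'

```text
time: 13.7
tool_pos: [0.514, -0.2139, 0.0794]
orientation: [0.606, 0.796, -0.0, 0.0]
ft_force: [-1.3, 0.1, 3.1]
width: 0.0254
grasp_force: 61.0
```

```bash
python3 -c "from h import *;where(4)"
```

```text
t 13.7 pos [ 0.514  -0.2139  0.0794] yaw_y 15.42 z [ 2.e-04 -3.e-04 -1.e+00] f [-1.32  0.14  3.11] w 0.0254 g 61.0 j [-0.52  0.48  1.76 -0.    0.9  -0.79]
along/across mm -27.306735611504138 -0.13780992177351442
meanF [0.61 1.91 3.79]
```

Call:
step_arm --commands '[[[0,0.08,0],[0,0,0],0],[[0,0.16,0],[0,0,0],0],[[0,0.2,0],[0,0,0],0],[[0,0.22,0],[0,0,0],0],[[0,0.22,0],[0,0,0],0],[[0,0.22,0],[0,0,0],0],[[0,0.22,0],[0,0,0],0],[[0,0.22,0],[0,0,0],0],[[0,0.22,0],[0,0,0],0],[[0,0.22,0],[0,0,0],0],[[0,0.22,0],[0,0,0],0],[[0,0.22,0],[0,0,0],0],[[0,0.22,0],[0,0,0],0],[[0,0.22,0],[0,0,0],0],[[0,0.22,0],[0,0,0],0],[[0,0.22,0],[0,0,0],0],[[0,0.2,0],[0,0,0],0],[[0,0.16,0],[0,0,0],0],[[0,0.12,0],[0,0,0],0],[[0,0.06,0],[0,0,0],0]]'

```text
time: 15.9
tool_pos: [0.6251, -0.1835, 0.0795]
orientation: [0.606, 0.796, -0.0, 0.0]
ft_force: [0.4, -4.1, 3.7]
width: 0.0254
grasp_force: 61.1
```

```bash
python3 -c "from h import *;where(4)"
```

```text
t 15.9 pos [ 0.6251 -0.1835  0.0795] yaw_y 15.43 z [ 5.e-04 -6.e-04 -1.e+00] f [ 0.44 -4.05  3.72] w 0.0254 g 61.1 j [-0.39  0.59  1.54 -0.    1.02 -0.66]
along/across mm 87.89945837108448 -0.4946452819672272
meanF [ 1.71 -3.6   4.09]
```

Rolled from −88 to +88 mm at about 7 N throughout. Lifting and returning to the tray.

Call:
step_arm --commands '[[[0,0,-0.1],[0,0,0],0],[[0,0,-0.2],[0,0,0],0],[[0,0,-0.4],[0,0,0],0],[[0,0,-0.6],[0,0,0],0],[[0,0,-0.7],[0,0,0],0],[[0,0,-0.6],[0,0,0],0],[[0,0,-0.3],[0,0,0],0]]'

```text
time: 16.8
tool_pos: [0.6244, -0.1827, 0.1681]
orientation: [0.606, 0.796, 0.0, 0.0]
ft_force: [-0.5, -0.0, -3.2]
width: 0.0254
grasp_force: 60.2
```

Call:
step_arm --commands '[[[0.3,-0.04,0],[0,0,0],0],[[0.6,-0.08,0],[0,0,0],0],[[0.8,-0.11,0],[0,0,0],0],[[0.8,-0.11,0],[0,0,0],0],[[0.8,-0.11,0],[0,0,0],0],[[0.8,-0.11,0],[0,0,0],0],[[0.8,-0.11,0],[0,0,0],0],[[0.8,-0.11,0],[0,0,0],0],[[0.8,-0.11,0],[0,0,0],0],[[0.8,-0.11,0],[0,0,0],0],[[0.8,-0.11,0],[0,0,0],0],[[0.8,-0.11,0],[0,0,0],0],[[0.8,-0.11,0],[0,0,0],0],[[0.8,-0.11,0],[0,0,0],0],[[0.5,-0.07,0],[0,0,0],0],[[0.3,-0.04,0],[0,0,0],0],[[0,0,0],[0,0,0],0],[[0,0,0],[0,0,0],0]]'

```text
time: 18.6
tool_pos: [0.4898, 0.1309, 0.1662]
orientation: [0.606, 0.796, -0.0, 0.0]
ft_force: [0.1, -0.2, -3.4]
width: 0.0258
grasp_force: 60.3
```

```bash
python3 - <<'E'
from h import *
where(4); s,M=state(); shift(M,np.array([.4905,.1315,.0607])-s["tool_pos"])
E
```

```text
t 18.6 pos [0.4898 0.1309 0.1662] yaw_y 15.44 z [ 1.e-04 -6.e-04 -1.e+00] f [ 0.13 -0.24 -3.45] w 0.0258 g 60.3 j [ 0.13  0.3   1.79 -0.    1.06 -0.14]
along/across mm 41.48650739730795 338.59499834841387
meanF [-0.07  0.11 -3.58]
t 18.8 pos [0.4902 0.1304 0.1664] yaw_y 15.35 z [ 3.e-04 -2.e-04 -1.e+00] f [ 0.14  0.62 -3.43] w 0.0253 g 60.3 j [ 0.12  0.3   1.79 -0.    1.06 -0.14]
tool shift mm [  1.    0.6 105.7]
```

Call:
step_arm --commands '[[[0,0,0.3],[0,0,0],0],[[0,0,0.5],[0,0,0],0],[[0,0,0.6],[0,0,0],0],[[0,0,0.6],[0,0,0],0],[[0,0,0.5],[0,0,0],0],[[0,0,0.4],[0,0,0],0],[[0,0,0.3],[0,0,0],0],[[0,0,0.15],[0,0,0],0],[[0,0,0.08],[0,0,0],0],[[0,0,0.04],[0,0,0],0],[[0,0,0.03],[0,0,0],0],[[0,0,0],[0,0,0],0],[[0,0,0],[0,0,0],0],[[0,0,0],[0,0,0],0]]'

```text
time: 20.2
tool_pos: [0.4898, 0.1312, 0.0616]
orientation: [0.606, 0.796, 0.0, 0.0]
ft_force: [1.2, -1.3, -3.4]
width: 0.0253
grasp_force: 60.2
```

```bash
python3 -c "from h import *;where(4)"
```

```text
t 20.2 pos [0.4898 0.1312 0.0616] yaw_y 15.41 z [ 5.e-04 -0.e+00 -1.e+00] f [ 1.2  -1.31 -3.39] w 0.0253 g 60.2 j [ 0.13  0.45  1.88 -0.    0.8  -0.14]
along/across mm 41.609310043175746 338.87143652866047
meanF [-0.19  0.28 -3.41]
```

Call:
step_arm --commands '[[[0,0,0.02],[0,0,0],0],[[0,0,0.02],[0,0,0],0],[[0,0,0],[0,0,0],0],[[0,0,0],[0,0,0],0],[[0,0,0],[0,0,0],0]]'

```text
time: 20.9
tool_pos: [0.49, 0.1312, 0.0604]
orientation: [0.606, 0.796, 0.0, 0.0]
ft_force: [-0.4, -0.8, 4.1]
width: 0.0255
grasp_force: 60.9
```

```bash
python3 -c "from h import *;where(4)"
```

```text
t 20.9 pos [0.49   0.1312 0.0604] yaw_y 15.41 z [ 7.e-04  0.e+00 -1.e+00] f [-0.44 -0.76  4.13] w 0.0255 g 60.9 j [ 0.13  0.46  1.88 -0.    0.8  -0.14]
along/across mm 41.78831820866411 338.8760714527498
meanF [-0.17  0.26  4.22]
```

The drum is on the tray floor. Opening slowly and backing straight up.

Call:
step_arm --commands '[[[0,0,0],[0,0,0],0.4],[[0,0,0],[0,0,0],0.5],[[0,0,0],[0,0,0],0.6],[[0,0,0],[0,0,0],0.7],[[0,0,0],[0,0,0],0.8],[[0,0,0],[0,0,0],1],[[0,0,0],[0,0,0],1],[[0,0,0],[0,0,0],1],[[0,0,0],[0,0,0],1],[[0,0,0],[0,0,0],1]]' --squeeze 20

```text
time: 22.1
tool_pos: [0.4896, 0.1311, 0.0602]
orientation: [0.606, 0.796, -0.0, 0.0]
ft_force: [0.5, -0.3, 0.4]
width: 0.0855
grasp_force: 0.0
```

Call:
step_arm --commands '[[[0,0,-0.1],[0,0,0],1],[[0,0,-0.3],[0,0,0],1],[[0,0,-0.6],[0,0,0],1],[[0,0,-0.8],[0,0,0],1],[[0,0,-0.8],[0,0,0],1],[[0,0,-0.8],[0,0,0],1],[[0,0,-0.8],[0,0,0],1],[[0,0,-0.6],[0,0,0],1],[[0,0,-0.3],[0,0,0],1],[[0,0,0],[0,0,0],1],[[0,0,0],[0,0,0],1],[[0,0,0],[0,0,0],1]]'

```text
time: 23.3
tool_pos: [0.4888, 0.131, 0.2121]
orientation: [0.606, 0.796, -0.001, -0.001]
ft_force: [0.4, -0.1, 0.5]
width: 0.0853
grasp_force: 0.0
```

```bash
python3 - <<'E'
from h import *
state(); cv2.imwrite("pics/end.png",np.hstack([cv2.resize(cams.snapshot("wrist"),(400,300)),cv2.resize(cams.snapshot("scene"),(400,300))]))
E
```

```text
t 23.3 pos [0.4888 0.131  0.2121] yaw_y 15.41 z [-2.1e-03 -3.0e-04 -1.0e+00] f [ 0.44 -0.07  0.45] w 0.0853 g 0.0 j [ 0.13  0.25  1.73 -0.    1.17 -0.14]
```

View pics/end.png

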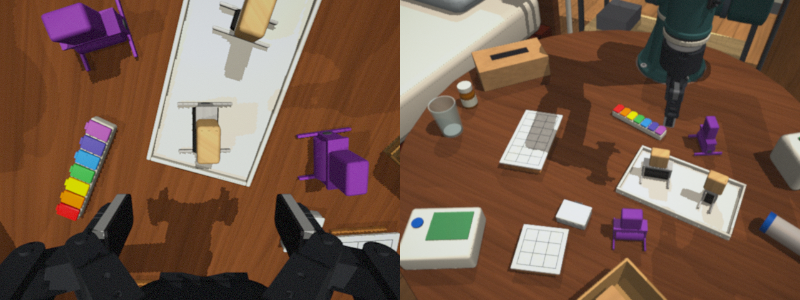

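The wide roller stands upright on the tray at wrist-half (207,140) and scene-half (657,165), with the gripper clear of it. Handing in.

```bash
python3 -c "from h import *;print(job.close_job())"
```

```text
the job is handed in; nothing more can be done
None
```

I rolled the wide roller lengthwise along the middle of the long sheet, from 12 mm short of one end to 12 mm short of the other at about 7 N (half-way down). I then stood it upright on the white tray, let go, and handed the job in at about 23 s.

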